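# Set the stroke-end switch of a bottle press

### The job

The ram of the blue bottle press is parked where its stroke should end. Slide the trip dog (the steel block with the orange grip) along its bar towards the limit switch until it swings the roller lever just far enough to click, never overdriving the lever, then let go and leave the dog set there. Leave the loose things on the table where they are.

Things in the scene. Friction and masses are not known exactly. Their poses are not given: they have to be found in the camera images.
- press: Bench press for plastic bottles, fixed: blue frame 710 x 150 mm, electric actuator at its -y end, steel crush trough (175 mm high) at its +y end. Origin at table height under the frame. +y: the way the ram crushes and the dog must slide; x is level, square to it. A flat steel trip bar (10 mm thick, its top 153 mm up) runs along y on the robot's side, at x = -165 mm.
- dog_grip (a point): Centre of the trip dog's orange grip, axes as the press's: an upright block 18 mm (x) by 40 (y) by 40 high, 165 to 205 mm above the table, free air at both sides. It stands on a dark steel saddle over the bar, 32 mm (x) by 80 (y), top 165 mm up. The dog's striker face (point striker) is 40 mm ahead (+y).
- striker (a point): Centre of the +y face of the dog's steel striker plate, which meets the roller: 23 mm wide (x), 47 mm high (118 to 165 mm above the table), at the +y end of the dog on its +x side.
- dog (a joint): Position of the trip dog along the bar, in m, growing towards the switch (press +y); end stop at 0.26. It is friction-clamped: about 7 N slides it and it stays where it is left; the lever's spring (about 2 N) does not push it back.
- lever_roller (a point): Centre of the yellow roller (20 mm diameter, 12 mm wide) on the limit switch's lever. With the lever upright it is 150 mm above the table, 35 mm to press +x of the dog's grip, in the striker's path. The switch (grey body, red head, 36 x 42 x 90 mm) is bolted to the frame's -x side; where along the frame varies.
- lever (a joint): Angle of the roller lever in rad: 0 upright (spring return), growing as it swings to press +y about a pivot 60 mm below the roller's centre: the roller goes forward 60 mm x sin(angle). The switch clicks (no sound to hear) at 0.35 rad, 21 mm forward, overdriven beyond 0.60 rad, 34 mm; well set anywhere between. Stop at 1.2 rad.
- crushed0_mid (a point): Centre of a flattened green plastic bottle, 150 x 72 x 30 mm, lying loose on the table; not to be moved.
- crushed1_mid (a point): Centre of a second flattened green bottle, as the first; not to be moved.
- crushed2_mid (a point): Centre of a third flattened green bottle, as the first; not to be moved.
- saucer_mid (a point): Centre of a white porcelain saucer, 144 mm across, 20 mm high, loose on the table; not to be moved.
- scraper_mid (a point): Middle of a steel scraper with wooden handle, 200 mm long, 22 mm high, loose on the table; not to be moved.
- bottle0_mid (a point): Centre, half-way up, of a whole green bottle standing loose, 66 mm diameter, 210 mm tall; not to be moved.

How it is judged:
At the end, for the whole second after the job is handed in: The trip dog, released and at rest, holds the roller lever past its click (0.35 rad) and short of overdriven (0.60 rad) (value of joint lever between 0.35 and 0.6 rad and velocity of joint dog between -0.003 and 0.003 m/s); the robot touches nothing.
It fails at once if the roller lever is overdriven (beyond 0.60 rad) (value of joint lever above 0.6 rad).
It fails at once if a loose thing on the table is moved by more than 30 mm (distance of any of crushed0_mid, crushed1_mid, crushed2_mid, saucer_mid, scraper_mid, bottle0_mid from where it was at the start of the episode above 0.03 m).
It also fails if it takes over 32 s, if anything falls off the work surface, if the arm or the gripper's body presses on something with over 40 N, if the wrist force passes 120 N, or if a joint passes its speed limit or range.

### The arm

A 6-joint arm with a two-finger parallel gripper is mounted at the origin on the work surface. World frame = base frame: x ahead of the robot, y to its left, z up, the work surface at z = 0. Lengths are in m, angles in rad, forces in N, time in s.
With the tool pointing down it reaches from about 0.375 to 0.925 m from the base axis. Payload 5.7 kg.
Tool frame: the origin (TCP) lies at the very end of the fingers, on their centre line; the grasp point (between the pads) lies 19 mm behind it; z points along the fingers, y is the direction in which the jaws open and shut (so a half turn about z gives the same grasp; the last joint's range is limited). The gripper opens to 88 mm and grips with 3 to 60 N. Pads are 20 mm wide; open, the fingers measure 115 mm over their backs; the gripper's body (75 mm by 178 mm) begins 61 mm behind the grasp point.
Start: joints at [1.17, 0.359, 1.51, -0, 1.272, -0.115], TCP at [0.169, 0.576, 0.189] pointing down, gripper open.
Joint ranges: [-2.97, 2.97], [-1.01, 2.36], [0.21, 2.38], [-0.96, 4.11], [0.2, 2.71], [-2.98, 2.98]. Speed limits (rad/s): [2.39, 2.39, 3.14, 3.14, 3.14, 3.14].

### API

Orientations are given as a unit quaternion [w, x, y, z].
In Python, from rig import ctrl, viewer, finish_job gives the robot as it stands. The module is installed in compiled form; this text tells all that it offers.
- The arm moves only by the tool move_arm, never from a script. Its argument "commands" is a list of rows, each an object of numbers: "dx", "dy", "dz": the shift along the tool's x, y, z in cm; "twist": the turn about the tool's z in rad; "hand": the closure, from 0 (fully open) to 1 (shut). In form: [{"dx": .., "dy": .., "dz": .., "twist": .., "hand": ..}, ...]. A call has exactly 8 rows; each row shifts and turns the commanded pose from where the row before left it, along the tool's axes as they then stand; what a row does not reach is not made up. A row lasts 1/8 s, in which the tool goes at most 62.5 mm and 10.7 degrees, less where a joint would pass 70% of its speed; a pose out of reach is approached as far as the arm can. A call with a gripper value outside its range is refused whole. The fingers move at their own pace and stop on an object; the grip force is fixed at half the most. Time passes only in rows, so rows that do not move let the fingers close, or fill a call up. It gives the time, the measured TCP pose, the force and the opening at its end, in the units of the state.
- ctrl.state(): the state, without advancing time (a new reading comes with each control period).
- viewer.grab_frame(name): name is "scene" or "top" or "wrist"; returns (picture, depth): 420x560x3 uint8, blue, green, red; 420x560 float32, m along the optical axis (not along the pixel's ray), 0 where there is no reading.
- viewer.calibration(name): a dict with "intrinsics" (3x3 intrinsics, pixels), "xyz" and "orientation" of the camera in the world. Camera axes: x right, y down, z forward; pixel columns grow to the right and rows downward; lengths in m; the calibration is good to about 2 mm. A picture is of the moment at which its call begins: read the wrist's pose just before it. calibration takes no time and is no camera call; for the wrist camera it gives the pose at the moment of the call.
- finish_job(): hands the job in, once; it reports no verdict.
The state is a dict: "time": time; "q": joint angles; "dq": joint speeds; "effort": joint torques, N m; "tool_pos": TCP position; "orientation": TCP orientation; "ft_force": force on the tool from outside, world axes, zero at the start; "torque": the same for the moment, N m; "opening": finger opening in m.
Only numpy, scipy, OpenCV 4.12 (cv2) and the standard library are available. Lean on these libraries where they do the work, as an engineer would, in place of code of your own. Each camera call takes 0.05 s, during which the arm holds its last target. There are 200 camera calls.

## Working session

There is one attempt and no reset: what is moved stays moved. The work goes in short steps, Python scripts to look and compute and a tool call to move; the robot and the scene stay as the last step left them, time stands still between calls to the robot, and variables do not carry over. Pictures are saved under pics/ and viewed, about 8 in all and at most 12, crops included, and the job is handed in when it is done.

Besides the shell and the picture viewer there is one more tool, called after "Request:" as name(argument=value, ...), one argument or row to a line, values as JSON. move_arm: Moves the arm, as the interface text tells. Its arguments: {"type":"object","properties":{"commands":{"type":"array","items":{"type":"object","properties":{"dx":{"type":"number"},"dy":{"type":"number"},"dz":{"type":"number"},"twist":{"type":"number"},"hand":{"type":"number"}}}}},"required":["commands"]}

```bash
mkdir -p pics; cat > h.py <<'E'
import numpy as np, cv2
from scipy.spatial.transform import Rotation as R
from rig import ctrl, viewer, finish_job
def cal(n):
    c=viewer.calibration(n); q=np.array(c["orientation"]); 
    return np.array(c["intrinsics"]), np.array(c["xyz"]), R.from_quat(q[[1,2,3,0]]).as_matrix()
def pts(n,d):
    K,t,M=cal(n); v,u=np.mgrid[:d.shape[0],:d.shape[1]]
    P=np.stack([(u-K[0,2])/K[0,0]*d,(v-K[1,2])/K[1,1]*d,d],-1)
    return P@M.T+t
E
python3 - <<'E'
from h import *
s=ctrl.state(); print(s)
for n in("scene","top"):
    im,d=viewer.grab_frame(n); cv2.imwrite(f"pics/{n}0.png",im); np.save(f"{n}0.npy",pts(n,d)*(d>0)[...,None]); print(n,cal(n))
E
```

```text
{'time': 0.0, 'q': array([ 1.16990540e+00,  3.59477316e-01,  1.51143254e+00,  6.56917202e-06,
        1.27251165e+00, -1.15107765e-01]), 'dq': array([ 0.00243342, -0.00033566,  0.00184413, -0.00088617, -0.00052062,
        0.00052927]), 'effort': array([-2.53423197e-03, -5.15372658e+01, -2.70726997e+01,  6.69909222e-02,
        3.47346137e-02, -1.69999212e-04]), 'tool_pos': array([0.16885654, 0.57495856, 0.18812611]), 'orientation': array([-2.36346972e-04,  1.42406716e-01,  9.89807805e-01, -8.83357894e-04]), 'ft_force': array([-0.04401786, -0.10021174, -0.41157363]), 'torque': array([-0.03033981, -0.0161048 , -0.01405822]), 'opening': 0.08784439277265826}
scene (array([[443.92875427,   0.        , 283.11767163],
       [  0.        , 443.92875427, 211.39080109],
       [  0.        ,   0.        ,   1.        ]]), array([1.00345516, 0.9177856 , 1.12241257]), array([[-0.88389993,  0.3325612 , -0.32882208],
       [ 0.46752774,  0.61062905, -0.63917914],
       [-0.01177787, -0.71870384, -0.69521656]]))
top (array([[390.77572227,   0.        , 275.4928234 ],
       [  0.        , 390.77572227, 209.76330923],
       [  0.        ,   0.        ,   1.        ]]), array([0.31491849, 0.01105442, 1.23736491]), array([[-3.46404297e-02, -9.78628552e-01,  2.02697305e-01],
       [-9.99380147e-01,  3.51930463e-02, -8.78343121e-04],
       [-6.27396396e-03, -2.02602088e-01, -9.79241049e-01]]))
```

View pics/top0.png

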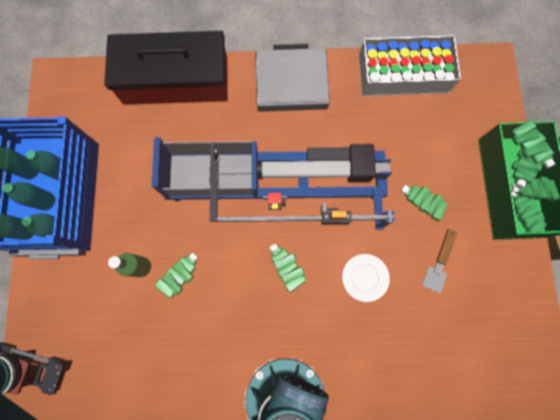

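View pics/scene0.png

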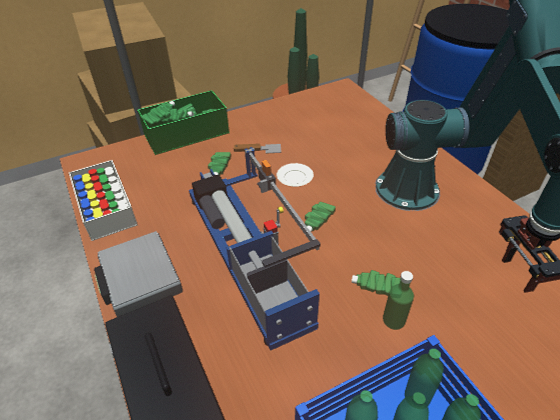

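The top view shows the orange grip near (340,214), the red switch head with the roller near (275,200), and the bar along row ~216. The scene view shows the grip at (265,167) and the yellow roller at (280,210).

```bash
python3 - <<'E'
from h import *
def ray(n,u,v,z):
    K,t,M=cal(n); r=M@np.linalg.solve(K,[u,v,1]); return t+r*(z-t[2])/r[2]
for n,box in(("top",(190,230,210,400)),("scene",(140,260,220,320))):
    im=cv2.imread(f"pics/{n}0.png"); P=np.load(f"{n}0.npy"); h=cv2.cvtColor(im,cv2.COLOR_BGR2HSV)
    for nm,lo,hi,z in(("orange",(9,170,140),(20,255,255),.2),("yellow",(22,130,110),(35,255,255),.155),("red",(0,190,120),(6,255,255),.15)):
        m=cv2.inRange(h,lo,hi); k=np.zeros_like(m); k[box[0]:box[1],box[2]:box[3]]=1; m*=k
        c,l,st,ce=cv2.connectedComponentsWithStats(m)
        for i in range(1,c):
            if st[i,4]<8: continue
            p=P[l==i]; print(n,nm,st[i],ce[i].round(1),"depth med",np.median(p,0).round(3),"zmax",p[:,2].max().round(3),"ray",ray(n,*ce[i],z).round(3))
# bar direction from top: pts at z~0.153
P=np.load("top0.npy"); m=(P[...,2]>.14)&(P[...,2]<.165); m[:,:212]=0;m[:205]=0;m[230:]=0;m[:,390:]=0
p=P[m]; vx,vy,x,y=cv2.fitLine(p[:,:2].astype(np.float32),cv2.DIST_HUBER,0,.01,.01).ravel(); print("bar",vx,vy,x,y,len(p), p.min(0),p.max(0))
im=cv2.imread("pics/top0.png")[180:235,250:400]; a=cv2.resize(im,None,fx=5,fy=5,interpolation=cv2.INTER_CUBIC)
im=cv2.imread("pics/scene0.png")[150:250,230:330]; b=cv2.resize(im,None,fx=3,fy=3)
o=np.zeros((580,750,3),np.uint8);o[:275]=a;o[278:578,:300]=b;cv2.imwrite("pics/c.png",o)
E
```

```text
top orange [331 213  14   5  24] [336.5 216.2] depth med [ 0.505 -0.151  0.199] zmax 0.208 ray [ 0.506 -0.154  0.2  ]
top yellow [271 205   7   4  27] [274.1 206.6] depth med [0.548 0.014 0.158] zmax 0.162 ray [0.548 0.014 0.155]
scene orange [262 160   9   7  41] [265.7 163.3] depth med [ 0.511 -0.16   0.205] zmax 0.209 ray [ 0.51  -0.164  0.2  ]
scene yellow [278 207   5   5  19] [280.4 208.9] depth med [0.549 0.016 0.157] zmax 0.162 ray [0.548 0.014 0.155]
scene red [264 220  13  10  80] [270.  224.6] depth med [0.586 0.012 0.102] zmax 0.106 ray [0.606 0.056 0.15 ]
bar 0.03261079 0.99946815 0.51456493 -0.041230563 912 [ 0.49419589 -0.30996171  0.14005814] [0.55948882 0.19129796 0.16498926]
```

View pics/c.png

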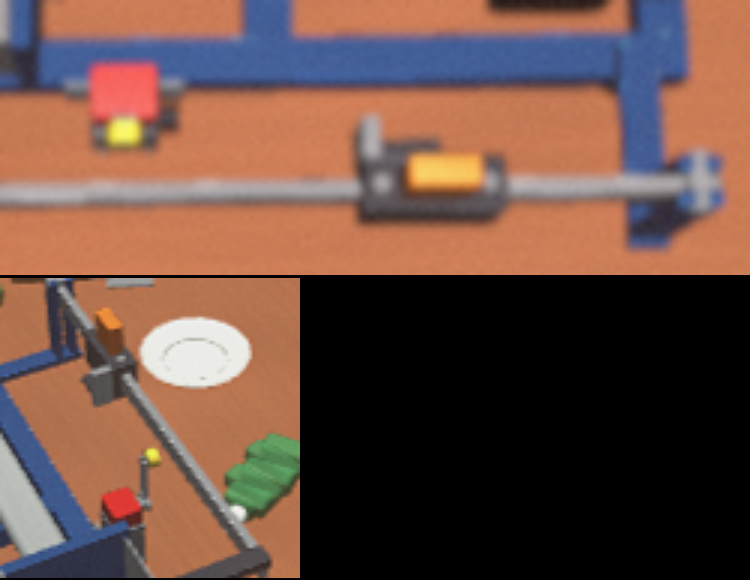

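The enlarged crop agrees. The grip is centred at about top pixel (339.4,214.4), the roller at (274.8,206.2), and the striker plate's left edge is at u≈321.6. The bar runs almost along +y, with about 1.9° of tilt. From two views the roller is at (0.548, 0.014) with its height right, so striker travel is roughly 0.15 m. I'll lift, twist the jaws square to the bar, and go above the grip.

Request:
move_arm(
  commands=[
    {"dz": -2, "twist": 0.165, "hand": 0},
    {"dz": -2, "twist": 0.165, "hand": 0},
    {"dz": -2, "twist": 0.165, "hand": 0},
    {"dz": -2, "twist": 0.165, "hand": 0},
    {"dz": -2, "twist": 0.165, "hand": 0},
    {"dz": -2, "twist": 0.165, "hand": 0},
    {"dz": -2, "twist": 0.165, "hand": 0},
    {"dz": -2, "twist": 0.165, "hand": 0},
  ],
)

```text
$.commands[0]: bad value
```

Request:
move_arm(
  commands=[
    {"dx": -4.4, "dy": 4.2, "hand": 0},
    {"dx": -4.4, "dy": 4.2, "hand": 0},
    {"dx": -4.4, "dy": 4.2, "hand": 0},
    {"dx": -4.4, "dy": 4.2, "hand": 0},
    {"dx": -4.4, "dy": 4.2, "hand": 0},
    {"dx": -4.4, "dy": 4.2, "hand": 0},
    {"dx": -4.4, "dy": 4.2, "hand": 0},
    {"dx": -4.4, "dy": 4.2, "hand": 0},
  ],
)

```text
$.commands[0]: bad value
```

Request:
move_arm(
  commands=[
    {"dx": -4, "hand": 0},
    {"dx": -4, "hand": 0},
    {"dx": -4, "hand": 0},
    {"dx": -4, "hand": 0},
    {"dx": -4, "hand": 0},
    {"dx": -4, "hand": 0},
    {"dx": -4, "hand": 0},
    {"hand": 0},
  ],
)

```text
$.commands[0]: bad value
```

```bash
python3 - <<'E'
from h import *
s=ctrl.state(); print(s["time"],s["tool_pos"],s["orientation"])
c=cal("wrist"); im,d=viewer.grab_frame("wrist"); cv2.imwrite("pics/w1.png",im); np.save("w1.npy",pts("wrist",d)*(d>0)[...,None]); print(c)
E
```

```text
0.1 [0.16890634 0.57502058 0.18820056] [-1.97244735e-04  1.42420230e-01  9.89805938e-01 -8.02814914e-04]
(array([[301.54020093,   0.        , 279.88928064],
       [  0.        , 301.54020093, 211.88624797],
       [  0.        ,   0.        ,   1.        ]]), array([0.08811828, 0.59843179, 0.38427722]), array([[ 2.82532179e-01,  9.13967686e-01,  2.91270727e-01],
       [ 9.59257630e-01, -2.69000911e-01, -8.63904471e-02],
       [-6.05986011e-04,  3.03811749e-01, -9.52731890e-01]]))
```

View pics/w1.png

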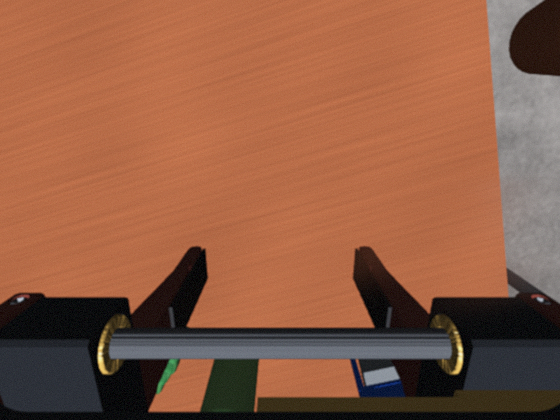

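The picture shows only empty table and the gripper: the moves were refused because every row needs all five keys. I'll resend them complete.

Request:
move_arm(
  commands=[
    {"dx": 0, "dy": 0, "dz": -2, "twist": 0.165, "hand": 0},
    {"dx": 0, "dy": 0, "dz": -2, "twist": 0.165, "hand": 0},
    {"dx": 0, "dy": 0, "dz": -2, "twist": 0.165, "hand": 0},
    {"dx": 0, "dy": 0, "dz": -2, "twist": 0.165, "hand": 0},
    {"dx": 0, "dy": 0, "dz": -2, "twist": 0.165, "hand": 0},
    {"dx": 0, "dy": 0, "dz": -2, "twist": 0.165, "hand": 0},
    {"dx": 0, "dy": 0, "dz": -2, "twist": 0.165, "hand": 0},
    {"dx": 0, "dy": 0, "dz": -2, "twist": 0.165, "hand": 0},
  ],
)

```text
time: 1.15
tool_pos: [0.169, 0.5754, 0.3492]
orientation: [0.0, 0.721, 0.693, -0.0]
ft_force: [0.2, -0.6, 0.6]
opening: 0.0877
```

Request:
move_arm(
  commands=[
    {"dx": -4.4, "dy": 4.2, "dz": 0, "twist": 0, "hand": 0},
    {"dx": -4.4, "dy": 4.2, "dz": 0, "twist": 0, "hand": 0},
    {"dx": -4.4, "dy": 4.2, "dz": 0, "twist": 0, "hand": 0},
    {"dx": -4.4, "dy": 4.2, "dz": 0, "twist": 0, "hand": 0},
    {"dx": -4.4, "dy": 4.2, "dz": 0, "twist": 0, "hand": 0},
    {"dx": -4.4, "dy": 4.2, "dz": 0, "twist": 0, "hand": 0},
    {"dx": -4.4, "dy": 4.2, "dz": 0, "twist": 0, "hand": 0},
    {"dx": -4.4, "dy": 4.2, "dz": 0, "twist": 0, "hand": 0},
  ],
)

```text
time: 2.15
tool_pos: [0.4935, 0.2104, 0.3488]
orientation: [-0.0, 0.719, 0.695, -0.0]
ft_force: [0.6, 1.0, -0.9]
opening: 0.0876
```

Request:
move_arm(
  commands=[
    {"dx": -4, "dy": 0, "dz": 0, "twist": 0, "hand": 0},
    {"dx": -4, "dy": 0, "dz": 0, "twist": 0, "hand": 0},
    {"dx": -4, "dy": 0, "dz": 0, "twist": 0, "hand": 0},
    {"dx": -4, "dy": 0, "dz": 0, "twist": 0, "hand": 0},
    {"dx": -4, "dy": 0, "dz": 0, "twist": 0, "hand": 0},
    {"dx": -4, "dy": 0, "dz": 0, "twist": 0, "hand": 0},
    {"dx": -4, "dy": 0, "dz": 0, "twist": 0, "hand": 0},
    {"dx": 0, "dy": 0, "dz": 0, "twist": 0, "hand": 0},
  ],
)

```text
time: 3.15
tool_pos: [0.4825, -0.0699, 0.3486]
orientation: [-0.0, 0.721, 0.693, -0.0]
ft_force: [0.0, 0.5, 0.1]
opening: 0.088
```

```bash
python3 - <<'E'
from h import *
s=ctrl.state(); print(s["time"],s["tool_pos"],s["orientation"])
c=cal("wrist"); im,d=viewer.grab_frame("wrist"); cv2.imwrite("pics/w2.png",im); np.save("w2.npy",pts("wrist",d)*(d>0)[...,None]); print(c)
P=np.load("w2.npy"); h=cv2.cvtColor(im,cv2.COLOR_BGR2HSV)
for nm,lo,hi in(("orange",(9,190,150),(22,255,255)),("yellow",(23,130,110),(35,255,255))):
    m=cv2.inRange(h,lo,hi); n,l,st,ce=cv2.connectedComponentsWithStats(m)
    for i in range(1,n):
        if st[i,4]<30: continue
        p=P[l==i]; print(nm,st[i],ce[i].round(1),np.median(p,0).round(4),p.min(0).round(3),p.max(0).round(3))
E
```

```text
3.15 [ 0.48252258 -0.06986991  0.34862413] [-7.40357447e-05  7.20650652e-01  6.93298213e-01 -4.69365696e-04]
(array([[301.54020093,   0.        , 279.88928064],
       [  0.        , 301.54020093, 211.88624797],
       [  0.        ,   0.        ,   1.        ]]), array([0.48545493, 0.01348755, 0.54463007]), array([[ 9.99229387e-01, -3.74392989e-02, -1.17869349e-02],
       [-3.92507213e-02, -9.52207306e-01, -3.02920167e-01],
       [ 1.17513166e-04,  3.03149378e-01, -9.52943042e-01]]))
orange [300 246  14  27  70] [303.2 255.3] [ 0.5052 -0.1477  0.2041] [ 0.504 -0.174  0.202] [ 0.52  -0.139  0.207]
yellow [327 107  11  17 156] [331.7 114.5] [0.5488 0.0148 0.1585] [0.543 0.004 0.077] [0.57  0.023 0.162]
```

View pics/w2.png

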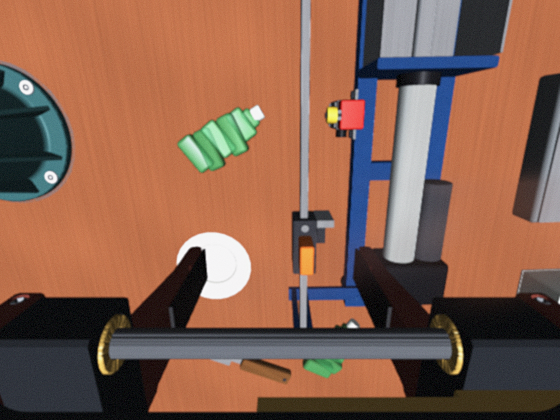

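The wrist view shows the grip at (307,256), the striker plate at (322,218), and the roller at (332,114). The bar is nearly parallel to the image columns, so the yaw is right. Next I'll refine with depth.

```bash
python3 - <<'E'
from h import *
P=np.load("w2.npy"); 
def rep(n,m):
    p=P[m]; c,sz,a=cv2.minAreaRect(p[:,:2].astype(np.float32)*1000); print(n,len(p),np.median(p,0).round(4),p.min(0).round(4),p.max(0).round(4),np.round(c,1),np.round(sz,1),round(a,1))
X,Y,Z=P[...,0],P[...,1],P[...,2]
near=(X>.47)&(X<.58)&(Y>-.25)&(Y<-.05)
rep("grip top",near&(Z>.199)&(Z<.211))
rep("saddle/striker top",near&(Z>.159)&(Z<.171))
st=near&(Z>.159)&(Z<.171)&(X>.532); rep("striker",st)
rep("roller",(X>.535)&(X<.56)&(Y>-.02)&(Y<.05)&(Z>.152)&(Z<.166))
b=(X>.49)&(X<.53)&(Y>-.07)&(Y<.15)&(Z>.148)&(Z<.158); rep("bar",b); print(np.polyfit(Y[b],X[b],1))
E
```

```text
grip top 439 [ 0.5114 -0.1567  0.2047] [ 0.5025 -0.1778  0.1995] [ 0.5205 -0.1382  0.207 ] [ 511.7 -157.9] [39.5 17.9] 89.1
saddle/striker top 840 [ 0.5134 -0.1325  0.1649] [ 0.4958 -0.1977  0.159 ] [ 0.5513 -0.118   0.1707] [ 523.1 -158.3] [79.7 54.9] 88.7
striker 132 [ 0.5419 -0.1235  0.1647] [ 0.5324 -0.1299  0.1592] [ 0.5513 -0.119   0.1664] [ 541.9 -124.5] [10.6 18.9] 89.3
roller 206 [0.5493 0.0141 0.158 ] [0.5409 0.0054 0.1521] [0.5598 0.0234 0.162 ] [550.4  14.3] [17.6 19. ] 87.8
bar 1532 [0.5162 0.047  0.1533] [ 0.5088 -0.0694  0.148 ] [0.5226 0.1375 0.156 ] [516.2  34.1] [207.   10.2] 88.6
[0.02377231 0.51517289]
```

Request:
move_arm(
  commands=[
    {"dx": 0, "dy": 0, "dz": 0, "twist": -0.015, "hand": 0},
    {"dx": -2.95, "dy": 1.05, "dz": 1, "twist": 0, "hand": 0},
    {"dx": -2.95, "dy": 1.05, "dz": 1, "twist": 0, "hand": 0},
    {"dx": -2.85, "dy": 1.0, "dz": 2, "twist": 0, "hand": 0},
    {"dx": 0, "dy": 0, "dz": 3, "twist": 0, "hand": 0},
    {"dx": 0, "dy": 0, "dz": 3, "twist": 0, "hand": 0},
    {"dx": 0, "dy": 0, "dz": 2, "twist": 0, "hand": 0},
    {"dx": 0, "dy": 0, "dz": 0, "twist": 0, "hand": 0},
  ],
)

```text
time: 4.2
tool_pos: [0.5111, -0.154, 0.2275]
orientation: [-0.002, 0.713, 0.701, -0.001]
ft_force: [-0.0, 0.2, 0.1]
opening: 0.088
```

Request:
move_arm(
  commands=[
    {"dx": -0.4, "dy": 0, "dz": 1.8, "twist": 0, "hand": 0},
    {"dx": 0, "dy": 0, "dz": 1.8, "twist": 0, "hand": 0},
    {"dx": 0, "dy": 0, "dz": 1.6, "twist": 0, "hand": 0},
    {"dx": 0, "dy": 0, "dz": 0, "twist": 0, "hand": 0},
    {"dx": 0, "dy": 0, "dz": 0, "twist": 0, "hand": 1},
    {"dx": 0, "dy": 0, "dz": 0, "twist": 0, "hand": 1},
    {"dx": 0, "dy": 0, "dz": 0, "twist": 0, "hand": 1},
    {"dx": 0, "dy": 0, "dz": 0, "twist": 0, "hand": 1},
  ],
)

```text
time: 5.2
tool_pos: [0.5121, -0.1599, 0.1772]
orientation: [0.0, 0.714, 0.7, 0.0]
ft_force: [-0.3, -0.3, -0.1]
opening: 0.0515
```

Request:
move_arm(
  commands=[
    {"dx": 0, "dy": 0, "dz": 0, "twist": 0, "hand": 1},
    {"dx": 0, "dy": 0, "dz": 0, "twist": 0, "hand": 1},
    {"dx": 0, "dy": 0, "dz": 0, "twist": 0, "hand": 1},
    {"dx": 0, "dy": 0, "dz": 0, "twist": 0, "hand": 1},
    {"dx": 0, "dy": 0, "dz": 0, "twist": 0, "hand": 1},
    {"dx": 0, "dy": 0, "dz": 0, "twist": 0, "hand": 1},
    {"dx": 0, "dy": 0, "dz": 0, "twist": 0, "hand": 1},
    {"dx": 0, "dy": 0, "dz": 0, "twist": 0, "hand": 1},
  ],
)

```text
time: 6.2
tool_pos: [0.512, -0.1599, 0.177]
orientation: [0.0, 0.714, 0.7, -0.0]
ft_force: [0.1, -0.6, -0.1]
opening: 0.0006
```

The jaws shut fully (0.6 mm), so they missed the grip. I'll look.

```bash
python3 - <<'E'
from h import *
s=ctrl.state(); print(s["time"],s["tool_pos"],s["opening"])
o=np.zeros((600,800,3),np.uint8)
for n,(r,c),k in(("top",(180,260),5),("scene",(130,225),3),("wrist",(0,0),1)):
    im,d=viewer.grab_frame(n); np.save(n+"3.npy",pts(n,d)*(d>0)[...,None]); cv2.imwrite(f"pics/{n}3.png",im)
    if n=="top": o[:250,:750]=cv2.resize(im[185:235,250:400],None,fx=5,fy=5)
    if n=="scene": o[252:597,:345]=cv2.resize(im[110:225,215:330],None,fx=3,fy=3)
    if n=="wrist": o[252:587,350:797]=cv2.resize(im,(447,335))
cv2.imwrite("pics/c3.png",o)
E
```

```text
6.2 [ 0.51197278 -0.15985248  0.17696594] 0.0006126307588905106
```

View pics/c3.png

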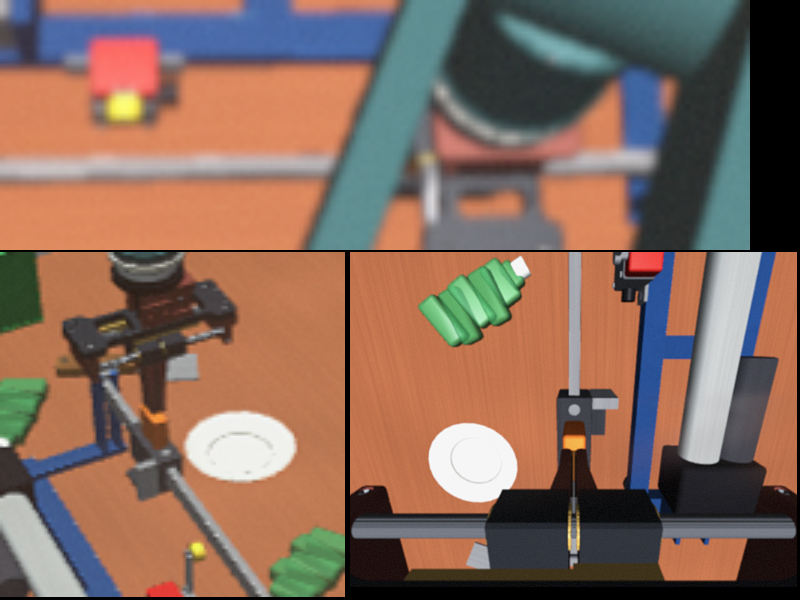

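The view shows the orange grip just in front (+y) of closed fingers in the wrist view (574,432). I'll measure where the grip is relative to the fingers now.

```bash
python3 - <<'E'
from h import *
for n,box in(("wrist",(0,420,200,360)),("scene",(110,225,215,330))):
    im=cv2.imread(f"pics/{n}3.png");P=np.load(n+"3.npy");h=cv2.cvtColor(im,cv2.COLOR_BGR2HSV)
    m=cv2.inRange(h,(7,190,110),(22,255,255)); X,Y,Z=[P[...,i] for i in range(3)]
    m=(m>0)&(Z>.16)&(Z<.22)&(X>.48)&(X<.55); p=P[m]; print(n,len(p),np.median(p,0).round(4),np.percentile(p,5,0).round(4),np.percentile(p,95,0).round(4))
    m=(X>.47)&(X<.58)&(Y>-.25)&(Y<-.05)
    for a,b in((.16,.17),(.17,.18),(.18,.19),(.19,.2),(.2,.212),(.212,.23)):
        p=P[m&(Z>a)&(Z<=b)]
        if len(p): print(a,len(p),np.percentile(p,3,0).round(4),np.percentile(p,97,0).round(4))
im=cv2.imread("pics/wrist3.png")[150:330,220:360]; b=cv2.imread("pics/scene3.png")[145:190,240:290]
o=np.zeros((540,800,3),np.uint8); o[:,:420]=cv2.resize(im,None,fx=3,fy=3); o[:342,420:800]=cv2.resize(b,(380,342)); cv2.imwrite("pics/c4.png",o)
E
```

```text
wrist 180 [ 0.5117 -0.1426  0.2042] [ 0.5041 -0.1505  0.2029] [ 0.5205 -0.1412  0.2116]
0.16 2604 [ 0.4967 -0.1782  0.1628] [ 0.548  -0.1212  0.1684]
0.17 114 [ 0.5038 -0.1431  0.1708] [ 0.5204 -0.1405  0.1798]
0.18 126 [ 0.5041 -0.143   0.1806] [ 0.5205 -0.1404  0.1896]
0.19 152 [ 0.5039 -0.1428  0.1904] [ 0.5203 -0.1404  0.1996]
0.2 576 [ 0.504  -0.1514  0.201 ] [ 0.52   -0.1407  0.2108]
0.212 463 [ 0.5031 -0.1505  0.2127] [ 0.5201 -0.1482  0.2294]
scene 8 [ 0.5114 -0.1535  0.2046] [ 0.5068 -0.1659  0.2002] [ 0.5176 -0.143   0.2061]
0.16 106 [ 0.4972 -0.1925  0.1605] [ 0.5465 -0.1193  0.1685]
0.17 22 [ 0.5026 -0.1708  0.1704] [ 0.5195 -0.1261  0.1792]
0.18 24 [ 0.5057 -0.1768  0.1813] [ 0.5207 -0.1384  0.1898]
0.19 17 [ 0.5057 -0.1757  0.1917] [ 0.5196 -0.1392  0.1995]
0.2 32 [ 0.5041 -0.1738  0.2001] [ 0.5198 -0.1404  0.2105]
0.212 32 [ 0.5007 -0.1648  0.213 ] [ 0.52   -0.1444  0.2296]
```

View pics/c4.png

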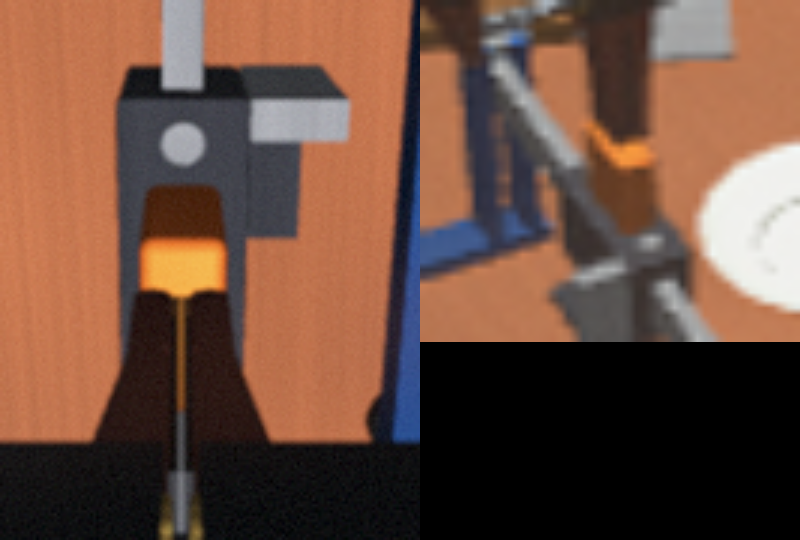

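The close-up shows the jaws shut inside the grip's outline: the finger tips take up x 0.503–0.520, the grip's own width, and there is no force reading. The fingers seem to pass through the grip. I'll test with a 3 cm slide to see if the dog follows, which is well short of the roller.

Request:
move_arm(
  commands=[
    {"dx": 0.5, "dy": 0, "dz": 0, "twist": 0, "hand": 1},
    {"dx": 0.5, "dy": 0, "dz": 0, "twist": 0, "hand": 1},
    {"dx": 0.5, "dy": 0, "dz": 0, "twist": 0, "hand": 1},
    {"dx": 0.5, "dy": 0, "dz": 0, "twist": 0, "hand": 1},
    {"dx": 0.5, "dy": 0, "dz": 0, "twist": 0, "hand": 1},
    {"dx": 0.5, "dy": 0, "dz": 0, "twist": 0, "hand": 1},
    {"dx": 0, "dy": 0, "dz": 0, "twist": 0, "hand": 1},
    {"dx": 0, "dy": 0, "dz": 0, "twist": 0, "hand": 1},
  ],
)

```text
time: 7.35
tool_pos: [0.5127, -0.1299, 0.177]
orientation: [0.0, 0.714, 0.7, -0.0]
ft_force: [-0.0, -0.0, -0.4]
opening: 0.0005
```

```bash
cat >> h.py <<'E'
def look(tag):
    s=ctrl.state(); print(s["time"],s["tool_pos"].round(4),s["ft_force"].round(1),s["opening"])
    for n in("wrist","top","scene"):
        c=cal(n); im,d=viewer.grab_frame(n); P=pts(n,d)*(d>0)[...,None]; cv2.imwrite(f"pics/{n}{tag}.png",im)
        X,Y,Z=[P[...,i] for i in range(3)]
        h=cv2.cvtColor(im,cv2.COLOR_BGR2HSV)
        m=(X>.536)&(X<.556)&(Y>-.25)&(Y<.1)&(Z>.158)&(Z<.17)&(h[...,1]<90)
        y=(cv2.inRange(h,(22,120,90),(36,255,255))>0)&(X>.53)&(X<.57)&(Y>-.03)&(Y<.1)&(Z>.12)
        o=(cv2.inRange(h,(7,180,110),(21,255,255))>0)&(Z>.17)&(Z<.215)&(X>.49)&(X<.54)
        for k,q in(("striker top",m),("roller",y),("orange",o)):
            p=P[q]
            if len(p)>3: print(n,k,len(p),"med",np.median(p,0).round(4),"y",np.percentile(p[:,1],[2,98]).round(4),"z",np.percentile(p[:,2],[2,98]).round(4))
E
python3 -c "
from h import *
look('5')"
```

```text
7.35 [ 0.5127 -0.1299  0.177 ] [-0.  -0.  -0.4] 0.0005472415217832646
wrist striker top 340 med [ 0.5435 -0.1253  0.1651] y [-0.1315 -0.1212] z [0.1587 0.1664]
wrist roller 685 med [0.5489 0.0099 0.1586] y [0.0024 0.0198] z [0.1511 0.161 ]
top roller 30 med [0.5484 0.0139 0.1582] y [0.0054 0.0226] z [0.152 0.162]
scene striker top 15 med [ 0.5433 -0.1249  0.1642] y [-0.1287 -0.1185] z [0.161  0.1667]
scene roller 20 med [0.5497 0.0159 0.156 ] y [0.0073 0.0222] z [0.1497 0.162 ]
scene orange 19 med [ 0.5166 -0.1661  0.2038] y [-0.179  -0.1475] z [0.1974 0.2085]
```

The dog stayed put (striker still at y≈-0.120) while the fingers moved 3 cm through the grip, with no force. So the fingers pass through the grip here and it can't be grasped. The steel saddle (32 mm wide, at z<0.165) is part of the same dog, so I'll grasp its sides near the -y end, clear of the striker bracket.

Request:
move_arm(
  commands=[
    {"dx": 0, "dy": 0, "dz": -3, "twist": 0, "hand": 0.45},
    {"dx": 0, "dy": 0, "dz": -2, "twist": 0, "hand": 0.45},
    {"dx": -2.5, "dy": 0, "dz": 0, "twist": 0, "hand": 0.45},
    {"dx": -2.5, "dy": 0, "dz": 0, "twist": 0, "hand": 0.45},
    {"dx": 0, "dy": 0, "dz": 0, "twist": 0, "hand": 0.45},
    {"dx": 0, "dy": 0, "dz": 0, "twist": 0, "hand": 0.45},
    {"dx": 0, "dy": 0, "dz": 0, "twist": 0, "hand": 0.45},
    {"dx": 0, "dy": 0, "dz": 0, "twist": 0, "hand": 0.45},
  ],
)

```text
time: 8.5
tool_pos: [0.5116, -0.1792, 0.227]
orientation: [-0.0, 0.714, 0.7, -0.0]
ft_force: [0.1, 0.6, 0.4]
opening: 0.0484
```

Request:
move_arm(
  commands=[
    {"dx": 0, "dy": 0, "dz": 3, "twist": 0, "hand": 0.45},
    {"dx": 0, "dy": 0, "dz": 2.5, "twist": 0, "hand": 0.45},
    {"dx": 0, "dy": 0, "dz": 1.5, "twist": 0, "hand": 0.45},
    {"dx": 0, "dy": 0, "dz": 1.4, "twist": 0, "hand": 0.45},
    {"dx": 0, "dy": 0, "dz": 0, "twist": 0, "hand": 1},
    {"dx": 0, "dy": 0, "dz": 0, "twist": 0, "hand": 1},
    {"dx": 0, "dy": 0, "dz": 0, "twist": 0, "hand": 1},
    {"dx": 0, "dy": 0, "dz": 0, "twist": 0, "hand": 1},
  ],
)

```text
time: 9.5
tool_pos: [0.512, -0.1802, 0.1437]
orientation: [0.001, 0.714, 0.7, 0.0]
ft_force: [-0.6, -0.3, 3.1]
opening: 0.0179
```

Request:
move_arm(
  commands=[
    {"dx": 0, "dy": 0, "dz": 0, "twist": 0, "hand": 1},
    {"dx": 0, "dy": 0, "dz": 0, "twist": 0, "hand": 1},
    {"dx": 0, "dy": 0, "dz": 0, "twist": 0, "hand": 1},
    {"dx": 0, "dy": 0, "dz": 0, "twist": 0, "hand": 1},
    {"dx": 0, "dy": 0, "dz": 0, "twist": 0, "hand": 1},
    {"dx": 0, "dy": 0, "dz": 0, "twist": 0, "hand": 1},
    {"dx": 0, "dy": 0, "dz": 0, "twist": 0, "hand": 1},
    {"dx": 0, "dy": 0, "dz": 0, "twist": 0, "hand": 1},
  ],
)

```text
time: 10.5
tool_pos: [0.512, -0.1801, 0.1437]
orientation: [0.001, 0.714, 0.7, 0.0]
ft_force: [-1.1, 0.5, 5.8]
opening: 0.0176
```

```bash
python3 - <<'E'
from h import *
look('6')
a=cv2.imread("pics/wrist6.png")[130:330,180:400]; b=cv2.imread("pics/scene6.png")[130:190,230:300]
o=np.zeros((500,800,3),np.uint8); o[:400,:440]=cv2.resize(a,None,fx=2,fy=2); o[:300,450:800]=cv2.resize(b,None,fx=5,fy=5); cv2.imwrite("pics/c6.png",o)
E
```

```text
10.5 [ 0.512  -0.1801  0.1437] [-1.1  0.5  5.8] 0.017586470588023952
wrist striker top 508 med [ 0.5438 -0.1262  0.1652] y [-0.1315 -0.1215] z [0.1604 0.1666]
wrist orange 1240 med [ 0.5112 -0.1662  0.2047] y [-0.1793 -0.1413] z [0.202 0.206]
top striker top 23 med [ 0.543  -0.126   0.1652] y [-0.1298 -0.1204] z [0.162  0.1674]
top roller 28 med [0.5482 0.014  0.1573] y [0.0054 0.0226] z [0.152  0.1615]
scene striker top 17 med [ 0.5426 -0.1233  0.1631] y [-0.133  -0.1174] z [0.1586 0.1664]
scene roller 21 med [0.5502 0.0177 0.1569] y [0.0046 0.0241] z [0.1499 0.1615]
scene orange 38 med [ 0.5116 -0.1596  0.2044] y [-0.1779 -0.1417] z [0.2005 0.2077]
```

View pics/c6.png

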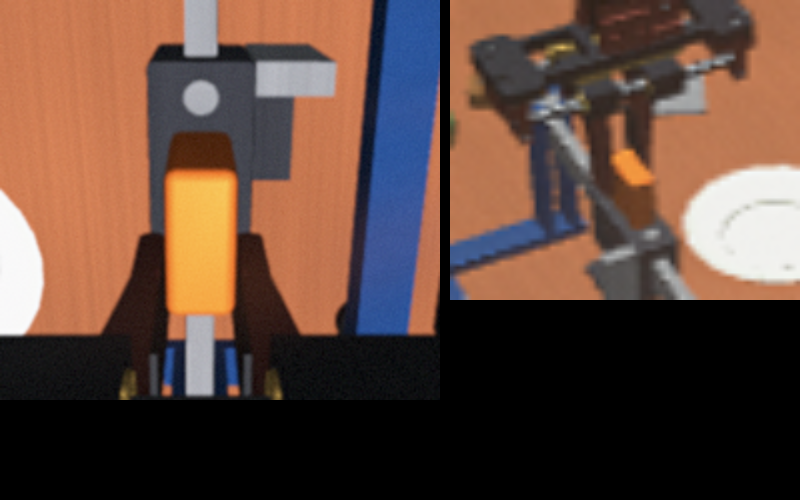

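The fingers now stop at 17.6 mm on the dog, seen astride the saddle with the grip between them at crop (200,240), so there is real contact this time. Another 2 cm test slide:

Request:
move_arm(
  commands=[
    {"dx": 0.3, "dy": 0, "dz": 0, "twist": 0, "hand": 1},
    {"dx": 0.3, "dy": 0, "dz": 0, "twist": 0, "hand": 1},
    {"dx": 0.3, "dy": 0, "dz": 0, "twist": 0, "hand": 1},
    {"dx": 0.3, "dy": 0, "dz": 0, "twist": 0, "hand": 1},
    {"dx": 0.4, "dy": 0, "dz": 0, "twist": 0, "hand": 1},
    {"dx": 0.4, "dy": 0, "dz": 0, "twist": 0, "hand": 1},
    {"dx": 0, "dy": 0, "dz": 0, "twist": 0, "hand": 1},
    {"dx": 0, "dy": 0, "dz": 0, "twist": 0, "hand": 1},
  ],
)

```text
time: 11.65
tool_pos: [0.5124, -0.1617, 0.1437]
orientation: [0.001, 0.714, 0.7, -0.001]
ft_force: [-1.8, -5.9, 4.5]
opening: 0.0178
```

```bash
python3 -c "
from h import *
look('7')"
```

```text
11.65 [ 0.5124 -0.1617  0.1437] [-1.8 -5.9  4.5] 0.017829309620533043
wrist striker top 519 med [ 0.544  -0.1076  0.1652] y [-0.1129 -0.103 ] z [0.1602 0.1665]
wrist orange 1372 med [ 0.5116 -0.1477  0.2047] y [-0.1607 -0.1228] z [0.2022 0.2061]
top striker top 21 med [ 0.544  -0.1067  0.1639] y [-0.1112 -0.1016] z [0.1589 0.1679]
top roller 30 med [0.5483 0.0139 0.1576] y [0.0053 0.0226] z [0.152  0.1625]
scene striker top 15 med [ 0.542  -0.1041  0.1637] y [-0.1133 -0.1003] z [0.1593 0.167 ]
scene roller 20 med [0.5495 0.0169 0.1571] y [0.0034 0.0228] z [0.1504 0.1614]
scene orange 40 med [ 0.5128 -0.1387  0.2044] y [-0.1579 -0.1205] z [0.1993 0.2089]
```

The dog now follows the tool exactly (18.5 mm against 18.4 mm). The striker face is at about y=-0.1005 and the roller's back at about +0.004. Contact is therefore about 105 mm away and the target about 132 mm. I'll go 100 mm, then re-measure.

Request:
move_arm(
  commands=[
    {"dx": 0.6, "dy": 0, "dz": 0, "twist": 0, "hand": 1},
    {"dx": 0.7, "dy": 0, "dz": 0, "twist": 0, "hand": 1},
    {"dx": 0.7, "dy": 0, "dz": 0, "twist": 0, "hand": 1},
    {"dx": 0.7, "dy": 0, "dz": 0, "twist": 0, "hand": 1},
    {"dx": 0.7, "dy": 0, "dz": 0, "twist": 0, "hand": 1},
    {"dx": 0.7, "dy": 0, "dz": 0, "twist": 0, "hand": 1},
    {"dx": 0.7, "dy": 0, "dz": 0, "twist": 0, "hand": 1},
    {"dx": 0.7, "dy": 0, "dz": 0, "twist": 0, "hand": 1},
  ],
)

```text
time: 12.8
tool_pos: [0.5137, -0.107, 0.1437]
orientation: [0.002, 0.714, 0.7, -0.001]
ft_force: [-1.4, -7.8, 5.0]
opening: 0.0176
```

Request:
move_arm(
  commands=[
    {"dx": 0.7, "dy": 0, "dz": 0, "twist": 0, "hand": 1},
    {"dx": 0.7, "dy": 0, "dz": 0, "twist": 0, "hand": 1},
    {"dx": 0.7, "dy": 0, "dz": 0, "twist": 0, "hand": 1},
    {"dx": 0.7, "dy": 0, "dz": 0, "twist": 0, "hand": 1},
    {"dx": 0.7, "dy": 0, "dz": 0, "twist": 0, "hand": 1},
    {"dx": 0.5, "dy": 0, "dz": 0, "twist": 0, "hand": 1},
    {"dx": 0.5, "dy": 0, "dz": 0, "twist": 0, "hand": 1},
    {"dx": 0, "dy": 0, "dz": 0, "twist": 0, "hand": 1},
  ],
)

```text
time: 13.8
tool_pos: [0.5148, -0.0613, 0.1437]
orientation: [0.002, 0.714, 0.7, -0.0]
ft_force: [-0.3, -5.4, 5.5]
opening: 0.0178
```

```bash
python3 - <<'E'
from h import *
look('8')
E
```

```text
13.8 [ 0.5148 -0.0613  0.1437] [-0.3 -5.4  5.5] 0.017759411295858733
wrist striker top 597 med [ 0.5453 -0.0071  0.1652] y [-0.0125 -0.0026] z [0.16   0.1665]
wrist roller 690 med [0.5486 0.0127 0.1588] y [0.003  0.0214] z [0.1528 0.1611]
wrist orange 1516 med [ 0.5139 -0.0472  0.2048] y [-0.0603 -0.0225] z [0.2023 0.2061]
top striker top 4 med [ 0.5432 -0.0112  0.1648] y [-0.0113 -0.011 ] z [0.1613 0.1662]
scene striker top 21 med [ 0.5449 -0.0042  0.1637] y [-0.0104 -0.0001] z [0.1582 0.1664]
scene roller 26 med [0.5478 0.0166 0.1555] y [0.0002 0.025 ] z [0.1452 0.1599]
scene orange 43 med [ 0.5148 -0.0416  0.2039] y [-0.055  -0.0226] z [0.2005 0.2097]
```

The gap is 4–5 mm in the same wrist view. I'll move 22 mm more, then check the roller's displacement.

Request:
move_arm(
  commands=[
    {"dx": 0.3, "dy": 0, "dz": 0, "twist": 0, "hand": 1},
    {"dx": 0.4, "dy": 0, "dz": 0, "twist": 0, "hand": 1},
    {"dx": 0.4, "dy": 0, "dz": 0, "twist": 0, "hand": 1},
    {"dx": 0.4, "dy": 0, "dz": 0, "twist": 0, "hand": 1},
    {"dx": 0.4, "dy": 0, "dz": 0, "twist": 0, "hand": 1},
    {"dx": 0.3, "dy": 0, "dz": 0, "twist": 0, "hand": 1},
    {"dx": 0, "dy": 0, "dz": 0, "twist": 0, "hand": 1},
    {"dx": 0, "dy": 0, "dz": 0, "twist": 0, "hand": 1},
  ],
)

```text
time: 14.95
tool_pos: [0.5153, -0.0397, 0.1437]
orientation: [0.002, 0.714, 0.7, -0.001]
ft_force: [-0.2, -7.3, 5.7]
opening: 0.0179
```

```bash
python3 - <<'E'
from h import *
look('9')
E
```

```text
14.95 [ 0.5153 -0.0397  0.1437] [-0.2 -7.3  5.7] 0.017861699789039672
wrist striker top 611 med [0.5454 0.0144 0.1652] y [0.009 0.019] z [0.1599 0.1665]
wrist roller 666 med [0.5491 0.029  0.1562] y [0.0193 0.0378] z [0.1504 0.1585]
wrist orange 1331 med [ 0.5147 -0.0264  0.2047] y [-0.0389 -0.001 ] z [0.2021 0.2061]
top striker top 23 med [0.5447 0.0141 0.165 ] y [0.0109 0.0199] z [0.1619 0.1673]
scene striker top 22 med [0.5453 0.0155 0.1633] y [0.0076 0.0223] z [0.1592 0.167 ]
scene roller 27 med [0.5505 0.0334 0.1538] y [0.0187 0.0406] z [0.1461 0.1581]
scene orange 45 med [ 0.5156 -0.0192  0.2045] y [-0.0362 -0.0012] z [0.1975 0.2082]
```

The roller has gone 16.4 mm forward and dropped 2.6 mm, giving an angle of about 0.28–0.29 rad, which is consistent. I'll add 10.5 mm to reach about 27.3 mm (0.47 rad).

Request:
move_arm(
  commands=[
    {"dx": 0.25, "dy": 0, "dz": 0, "twist": 0, "hand": 1},
    {"dx": 0.3, "dy": 0, "dz": 0, "twist": 0, "hand": 1},
    {"dx": 0.3, "dy": 0, "dz": 0, "twist": 0, "hand": 1},
    {"dx": 0.2, "dy": 0, "dz": 0, "twist": 0, "hand": 1},
    {"dx": 0, "dy": 0, "dz": 0, "twist": 0, "hand": 1},
    {"dx": 0, "dy": 0, "dz": 0, "twist": 0, "hand": 1},
    {"dx": 0, "dy": 0, "dz": 0, "twist": 0, "hand": 1},
    {"dx": 0, "dy": 0, "dz": 0, "twist": 0, "hand": 1},
  ],
)

```text
time: 16.1
tool_pos: [0.5155, -0.0296, 0.1437]
orientation: [0.002, 0.714, 0.7, -0.001]
ft_force: [-0.6, -7.3, 5.1]
opening: 0.0177
```

```bash
python3 - <<'E'
from h import *
look('10')
E
```

```text
16.1 [ 0.5155 -0.0296  0.1437] [-0.6 -7.3  5.1] 0.017698198938508172
wrist striker top 620 med [0.5456 0.0245 0.1651] y [0.0191 0.0291] z [0.1599 0.1666]
wrist roller 651 med [0.5492 0.0393 0.1523] y [0.029  0.0478] z [0.1463 0.1546]
wrist orange 1293 med [ 0.5144 -0.0162  0.2046] y [-0.029   0.0092] z [0.2021 0.2061]
top striker top 20 med [0.5455 0.0252 0.1647] y [0.0222 0.0283] z [0.162  0.1681]
scene striker top 26 med [0.5449 0.0287 0.1643] y [0.0202 0.0344] z [0.1585 0.1681]
scene roller 25 med [0.5484 0.0427 0.1498] y [0.031  0.0496] z [0.1324 0.1552]
scene orange 47 med [ 0.5168 -0.0102  0.2042] y [-0.0243  0.0112] z [0.1989 0.2109]
```

All agree: 26.5 mm forward and a 6.5 mm drop give about 0.46 rad, mid-window. Now I'll release and lift straight up.

Request:
move_arm(
  commands=[
    {"dx": 0, "dy": 0, "dz": 0, "twist": 0, "hand": 0.45},
    {"dx": 0, "dy": 0, "dz": 0, "twist": 0, "hand": 0.45},
    {"dx": 0, "dy": 0, "dz": 0, "twist": 0, "hand": 0.45},
    {"dx": 0, "dy": 0, "dz": 0, "twist": 0, "hand": 0.45},
    {"dx": 0, "dy": 0, "dz": 0, "twist": 0, "hand": 0.45},
    {"dx": 0, "dy": 0, "dz": 0, "twist": 0, "hand": 0.45},
    {"dx": 0, "dy": 0, "dz": -1, "twist": 0, "hand": 0.45},
    {"dx": 0, "dy": 0, "dz": -2, "twist": 0, "hand": 0.45},
  ],
)

```text
time: 17.25
tool_pos: [0.5141, -0.0273, 0.1732]
orientation: [-0.001, 0.714, 0.7, -0.0]
ft_force: [0.1, -0.5, -0.1]
opening: 0.0482
```

Request:
move_arm(
  commands=[
    {"dx": 0, "dy": 0, "dz": -3, "twist": 0, "hand": 0.45},
    {"dx": 0, "dy": 0, "dz": -3, "twist": 0, "hand": 0.45},
    {"dx": 0, "dy": 0, "dz": -3, "twist": 0, "hand": 0.45},
    {"dx": 0, "dy": 0, "dz": -2, "twist": 0, "hand": 0.45},
    {"dx": 0, "dy": 0, "dz": -1, "twist": 0, "hand": 0.45},
    {"dx": 0, "dy": 0, "dz": 0, "twist": 0, "hand": 0.45},
    {"dx": 0, "dy": 0, "dz": 0, "twist": 0, "hand": 0.45},
    {"dx": 0, "dy": 0, "dz": 0, "twist": 0, "hand": 0.45},
  ],
)

```text
time: 18.25
tool_pos: [0.514, -0.0273, 0.292]
orientation: [-0.001, 0.714, 0.7, -0.001]
ft_force: [-0.2, 1.3, 0.6]
opening: 0.0483
```

```bash
python3 - <<'E'
from h import *
look('11')
a=cv2.imread("pics/wrist11.png"); cv2.imwrite("pics/f.png",a)
E
```

```text
18.25 [ 0.514  -0.0273  0.292 ] [-0.2  1.3  0.6] 0.04832942755626965
wrist striker top 198 med [0.5456 0.0245 0.1652] y [0.0192 0.0294] z [0.1598 0.1666]
wrist roller 256 med [0.548  0.0369 0.1531] y [-0.0062  0.0473] z [0.1466 0.4276]
wrist orange 187 med [ 0.5146 -0.0074  0.2044] y [-0.029   0.0093] z [0.2026 0.2059]
top striker top 20 med [0.5452 0.0252 0.1647] y [0.0221 0.0282] z [0.163  0.1694]
top roller 28 med [0.5489 0.041  0.1518] y [0.0338 0.0482] z [0.1444 0.1559]
scene striker top 21 med [0.5462 0.028  0.1632] y [0.0171 0.0316] z [0.1585 0.1672]
scene roller 24 med [0.5493 0.0425 0.1501] y [0.0283 0.0511] z [0.1312 0.1558]
scene orange 43 med [ 0.5168 -0.0078  0.2049] y [-0.0274  0.01  ] z [0.1993 0.2077]
```

View pics/f.png

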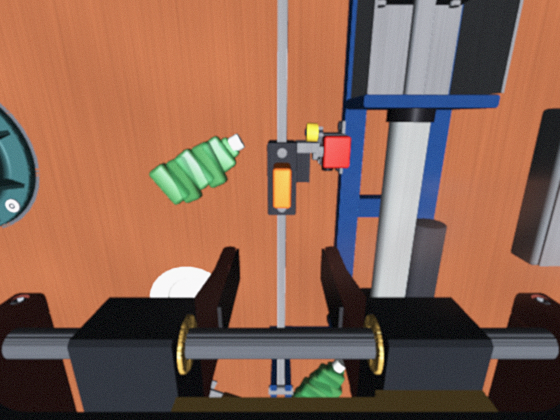

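The wrist view shows the dog standing free, with the striker plate at (308,147) pressed on the roller at (313,133). The gripper is well clear.

```bash
python3 -c "
from rig import finish_job
print(finish_job())"
```

```text
the job is handed in; nothing more can be done
None
```

The trip dog is set with the lever at about 0.46 rad, mid-way between the click (0.35) and overdrive (0.60), and I've handed the job in. It took about 18.5 s of the 32 s allowed.

- **What went wrong first:** My first grasp, on the orange grip with the tool tip at 177 mm, failed. The fingers shut to 0.6 mm inside the grip's outline, and a 3 cm test slide went through it without moving the dog or showing any force. I don't know why.
- **What worked:** Gripping lower, with the tool tip at 144 mm near the dog's -y end, did hold. The jaws stopped at 17.7 mm, although I expected about 32 mm across the saddle, so I'm not sure which part they held. The dog then followed the tool exactly, and I slid it in checked steps.
- **Last checks:** After release the wrist camera had the striker within 0.3 mm of where I left it. The roller was 26–27 mm forward and about 6 mm lower than upright, which is about 0.45–0.47 rad by wrist and top cameras. The scene camera is coarser but roughly agrees.
- **Robot clear:** The gripper was open and about 9 cm above the dog, with forces near zero.
- **Loose things:** I didn't measure these again at the end. The arm was raised well above them on the way over and then worked only at the bar.

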